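# Set out the vase and tool display at the bonsai pot counter

## Robot

A 7-joint arm with a two-finger parallel gripper is mounted at the origin on the work surface. World frame = base frame: x ahead of the robot, y to its left, z up, the work surface at z = 0. Lengths are in m, angles in rad, forces in N, time in s.
With the tool pointing down it reaches from about 0.425 to 0.925 m from the base axis. Payload 6.8 kg.
Tool frame: the origin (TCP) lies midway between the tips of the shut fingers; the grasp point (between the pads) lies 19 mm behind it; x points along the fingers, y is the direction in which the jaws open and shut, and the axes are right-handed (so a half turn about x gives the same grasp; the last joint's range is limited). The gripper opens to 85 mm and grips with 20 to 120 N. Pads are 22 mm wide; open, the fingers measure 114 mm over their backs; the gripper's body (76 mm by 85 mm) begins 54 mm behind the grasp point. The pads swing forward as they close: fully open they stand 13 mm farther back than shut.
Start: joints at [1.176, 0.477, 0.022, 1.555, -0.011, 1.109, -0.083], TCP at [0.191, -0.647, 0.231] pointing down, gripper open.
Joint ranges: [-2.96, 2.96], [-0.34, 2.1], [-1.41, 1.46], [0.24, 2.44], [-1.37, 4.51], [0.17, 1.92], [-2.96, 2.96]. Speed limits (rad/s): [2.39, 2.39, 3.14, 3.14, 3.14, 3.14, 3.14].

## Interface

Orientations are given as a rotation vector (axis times angle).
In Python, from bench import r, viewer, nets gives the robot as it stands.
- The arm moves only by the shell command python3 -m pendant 'ROWS' [FORCE]. ROWS is JSON, one flat list of numbers, 5 for each row, row after row: the finger opening in mm, from 0 to 85.4, then the shift along the tool's x, y, z in mm, then the turn about the tool's x in rad. A call has 1 to 20 rows; each row shifts and turns the commanded pose from where the row before left it, along the tool's axes as they then stand; what a row does not reach is not made up. A row lasts 1/8 s, in which the tool goes at most 62.5 mm and 10.7 degrees, less where a joint would pass 70% of its speed; a pose out of reach is approached as far as the arm can. A call with a gripper value outside its range is refused whole. The fingers move at their own pace and stop on an object; FORCE is the grip in N (left out, the last holds). Time passes only in rows, so rows that do not move let the fingers close. It gives the time, the measured TCP pose, the force and the opening at its end, in the units of the state.
- r.get_obs(): the state, without advancing time (a new reading comes with each control period).
- viewer.grab_frame(name): name is "side" or "top"; returns (picture, depth): 420x560x3 uint8, red, green, blue; 420x560 float32, m along the optical axis (not along the pixel's ray), 0 where there is no reading.
- viewer.calibration(name): a dict with "mtx" (3x3 intrinsics, pixels), "world_to_cam" (4x4, takes a point from world to camera coordinates). Camera axes: x right, y up, looking along -z (the intrinsics and any distortion apply to the point x, -y, -z); pixel columns grow to the right and rows downward; lengths in m; the calibration is good to about 2 mm. A picture is of the moment at which its call begins. calibration takes no time and is no camera call.
- r.hand_in(): hands the job in, once; it reports no verdict.
Trained networks look in the newest picture that a camera, given by its name, has taken for a name from the list of things; names that differ only in an ending like _2 or _b are one class to them, and where a whole thing is asked for, a point or a joint stands for the part that bears it (a point fixed in the world has none). Each returns a list of dicts, best first, with "score" (0 to 1); they miss things now and then, are a little off and sometimes report something else, mostly with a low value. They report only what shows in the picture. A call takes as long as a camera call. They do not tell look-alikes from the thing itself.
- nets.look_for(name, camera): "location" ([x, y, z] in m, in world coordinates, good to about 4 mm: the middle of the surface that is visible of it).
- nets.silhouettes(name, camera): "mask" (420x560 bool, what is visible of it).
The state is a dict: "clock": time; "joints": joint angles; "qvel": joint speeds; "tau": joint torques, N m; "tcp_pos": TCP position; "orientation": TCP orientation; "contact_force": force on the tool from outside, world axes, zero at the start; "moment": the same for the moment, N m; "grip_width": finger opening in m.
Only numpy, scipy, OpenCV 4.12 (cv2) and the standard library are available. Lean on these libraries where they do the work, as an engineer would, in place of code of your own. Each camera call takes 0.05 s, during which the arm holds its last target. There are 200 camera calls.

## Task

Get the counter display ready for the next show: two small pots have been left standing on the vase stand and on the tool rest, so move both onto the straw mat of the turntable and stand them upright there. Then take every round-bottomed vase out of the packing tray and stand it upright in a ring of the vase stand, one to a ring, and lay every hand tool that lies on the table level across a pair of notches of the tool rest, with the middle of its handle about midway between the two rails. Leave the other things on the counter where they are.

Things in the scene. Friction and masses are not known exactly. Their poses are not given: they have to be found in the camera images.
- pot_ochre: small oval bonsai pot, speckled ochre, straight sided, empty and open on top: 110 long (its x axis) x 56 wide (y) x 42 high, walls 6 mm, 0.3 kg; origin at the centre of its underside, z up. Starts standing across the rings of the vase stand, its length along the row of rings
- pot_green: small rectangular bonsai pot, grey-green, straight sided, empty and open on top: 110 long (x) x 56 wide (y) x 42 high, walls 6 mm, 0.32 kg; origin at the centre of its underside, z up. Starts standing on top of the notched rails of the tool rest, its length across the two rails
- mat_centre (a point): centre of the top face of the round straw mat (280 mm across) that lies on the photo turntable; its top is 38 mm above the table. The turntable turns stiffly
- vase_stand: fixed dark wooden board 80 (x) x 258 (y) x 12 high with a row of three lighter turned rings along its y axis; origin at the centre of its underside
- ring0 (a point): centre of the mouth of ring 0 of the vase stand (local y = -85 mm), at the height of its rim, 34 mm above the table; ring 60 mm outside, 43 mm inside, 22 mm tall on the 12 mm board, open inside. A seated vase has its belly centre about 20.5 mm above this point
- ring1 (a point): centre of the mouth of ring 1 of the vase stand (local y = 0 mm), at the height of its rim, 34 mm above the table; ring 60 mm outside, 43 mm inside, 22 mm tall on the 12 mm board, open inside. A seated vase has its belly centre about 20.5 mm above this point
- ring2 (a point): centre of the mouth of ring 2 of the vase stand (local y = 85 mm), at the height of its rim, 34 mm above the table; ring 60 mm outside, 43 mm inside, 22 mm tall on the 12 mm board, open inside. A seated vase has its belly centre about 20.5 mm above this point
- vase_a: celadon green vase with a round bottom: ball belly 60 mm wide; neck 28 mm thick from 27 mm above the belly's centre to a flared lip (33 mm) at 67 mm; 0.2 kg, bottom-heavy. Origin: belly's centre, z up the neck. Starts in a 46 mm round pocket of the fixed grey-brown packing tray (80 x 262 x 24 mm high), belly centre 43 mm above the table, leaning 0.3 rad any way. Absent in some starts
- vase_b: dark blue vase with a round bottom: ball belly 60 mm wide; neck 28 mm thick from 27 mm above the belly's centre to a flared lip (33 mm) at 67 mm; 0.2 kg, bottom-heavy. Origin: belly's centre, z up the neck. Starts in a 46 mm round pocket of the fixed grey-brown packing tray (80 x 262 x 24 mm high), belly centre 43 mm above the table, leaning 0.3 rad any way. Absent in some starts
- vase_c: cream white vase with a round bottom: ball belly 60 mm wide; neck 28 mm thick from 27 mm above the belly's centre to a flared lip (33 mm) at 67 mm; 0.2 kg, bottom-heavy. Origin: belly's centre, z up the neck. Starts in a 46 mm round pocket of the fixed grey-brown packing tray (80 x 262 x 24 mm high), belly centre 43 mm above the table, leaning 0.3 rad any way. Absent in some starts
- tool_rest: fixed wooden tool rest: base board 120 (x) x 204 (y) x 12 high with two rails along y, 80 mm apart (at local x = -40 and +40), each 12 mm thick with three 90-degree V notches 36 mm wide at the mouth and 16 mm deep; flat tops of the rails 56 mm above the table. Origin at the centre of its underside; a tool lies along the rest's x axis, either way round
- notch0 (a point): where the middle of a tool's handle lies when it rests in notch pair 0 (local y = -58 mm): midway between the two rails, 48 mm above the table; axes as the tool rest
- notch1 (a point): where the middle of a tool's handle lies when it rests in notch pair 1 (local y = 0 mm): midway between the two rails, 48 mm above the table; axes as the tool rest
- notch2 (a point): where the middle of a tool's handle lies when it rests in notch pair 2 (local y = 58 mm): midway between the two rails, 48 mm above the table; axes as the tool rest
- rake: bonsai root rake: pale wooden handle, dark steel three-tined head 36 mm wide; round handle 14 mm thick and 150 mm long, its middle is the origin; x axis along the handle to the head, which ends 130 to 137 mm from the origin; 80 g, balanced within 15 mm of the origin. Starts lying on the table, handle axis 7 mm above it. Absent in some starts
- spatula: bonsai soil spatula: brown wooden handle, flat dark steel blade 30 mm wide; round handle 14 mm thick and 150 mm long, its middle is the origin; x axis along the handle to the head, which ends 130 to 137 mm from the origin; 80 g, balanced within 15 mm of the origin. Starts lying on the table, handle axis 7 mm above it. Absent in some starts
- scoop: bonsai soil scoop: dark red handle, dark steel round-nosed scoop 30 mm wide; round handle 14 mm thick and 150 mm long, its middle is the origin; x axis along the handle to the head, which ends 130 to 137 mm from the origin; 80 g, balanced within 15 mm of the origin. Starts lying on the table, handle axis 7 mm above it. Absent in some starts
- wire_spool: spool of copper-coloured training wire, 62 mm across, 30 mm high (bystander); origin at the centre of its underside, as for all bystanders
- tape_roll: roll of brown packing tape lying flat, 96 mm across, 45 mm high (bystander)
- spray_bottle: green bottle with a white cap, 64 mm across, 160 mm high (bystander)
- tea_mug: white mug, 76 mm across, 85 mm high (bystander)
- mini_pot: tiny round red clay pot, 72 mm across, 50 mm high (bystander)
There are look-alikes about, which are no part of the job. Several things have the shape of the spatula; the one meant has the colours described above.

How it is judged:
By the outcome, as a careful person would: the job done as asked, in the order asked, and still so for the second after the job is handed in, with the robot touching nothing.
Of vase_a, vase_b, vase_c only 2 to 3 are there at a start; the rules pass over those that are not, and their reading is None.
Of rake, spatula, scoop only 2 to 3 are there at a start; the rules pass over those that are not, and their reading is None.
At some moment in a run one of rake, spatula, scoop may be knocked a few centimetres aside while the robot is not near it.
Once in a run the grip may slacken for a moment while it holds something.
It also fails if it takes over 210 s, if anything falls off the work surface, if the arm or the gripper's body presses on something with over 40 N, if the wrist force passes 120 N, or if a joint passes its speed limit or range.

## Working session

There is one attempt and no reset: what is moved stays moved. The work goes in short steps, Python scripts to look and compute and a shell command to move; the robot and the scene stay as the last step left them, time stands still between calls to the robot, and variables do not carry over. Pictures are saved under pics/ and viewed, about 12 in all and at most 16, crops included, and the job is handed in when it is done.

```bash
ls; mkdir -p pics
python3 - <<'E'
from bench import r,viewer,nets
import cv2,numpy as np
o=r.get_obs();print({k:np.round(v,3).tolist() for k,v in o.items()})
for c in("top","side"):
    p,d=viewer.grab_frame(c);cv2.imwrite(f"pics/{c}0.png",cv2.resize(p[...,::-1],(800,600),interpolation=cv2.INTER_CUBIC))
    print(c,viewer.calibration(c))
    for n in "pot_ochre pot_green mat_centre vase_stand tool_rest vase_a vase_b vase_c rake spatula scoop wire_spool tape_roll spray_bottle tea_mug mini_pot".split():
        try:print(n,[(np.round(q["location"],3).tolist(),round(q["score"],2)) for q in nets.look_for(n,c)])
        except Exception as e:print(n,e)
E
```

```text
pics
{'clock': 0.0, 'joints': [1.176, 0.478, 0.022, 1.556, -0.012, 1.109, -0.083], 'qvel': [0.001, 0.001, 0.0, -0.0, 0.0, -0.0, -0.001], 'tau': [-0.001, -59.644, 1.608, -28.12, 0.012, 0.009, -0.0], 'tcp_pos': [0.191, -0.647, 0.23], 'orientation': [2.068, 0.301, -2.069], 'contact_force': [-0.285, -0.049, 0.224], 'moment': [-0.024, 0.031, -0.008], 'grip_width': 0.086}
top {'mtx': array([[499.74649746,   0.        , 279.75070119],
       [  0.        , 499.74649746, 204.89654979],
       [  0.        ,   0.        ,   1.        ]]), 'world_to_cam': array([[-0.02364162, -0.99968153,  0.00882736, -0.023961  ],
       [ 0.99694093, -0.02291698,  0.0747234 , -0.47425131],
       [-0.0744973 ,  0.01056694,  0.99716523, -1.39162913],
       [ 0.        ,  0.        ,  0.        ,  1.        ]])}
pot_ochre [([0.682, 0.071, 0.043], 0.61)]
pot_green [([0.571, -0.296, 0.074], 0.85)]
mat_centre [([0.469, 0.365, 0.037], 0.68)]
vase_stand [([0.664, -0.004, 0.011], 0.78), ([0.464, -0.063, 0.069], 0.43)]
tool_rest [([0.568, -0.287, 0.012], 0.91), ([0.666, -0.005, 0.011], 0.42)]
vase_a [([0.463, -0.061
[... 1379 characters left out ...]
 0.075, 0.061], 0.26)]
tool_rest [([0.564, -0.255, 0.014], 0.59)]
vase_a [([0.452, -0.063, 0.073], 0.58), ([0.453, 0.036, 0.062], 0.57)]
vase_b [([0.452, -0.063, 0.073], 0.58), ([0.453, 0.036, 0.062], 0.57)]
vase_c [([0.452, -0.063, 0.073], 0.58), ([0.453, 0.036, 0.062], 0.57)]
rake [([0.418, -0.368, 0.01], 0.63)]
spatula [([0.378, -0.185, 0.01], 0.74), ([0.569, -0.273, 0.086], 0.52), ([0.178, -0.3, 0.008], 0.48)]
scoop [([0.774, -0.143, 0.083], 0.45)]
wire_spool [([0.535, -0.114, 0.025], 0.74)]
tape_roll [([0.719, 0.256, 0.034], 0.65)]
spray_bottle [([0.77, -0.144, 0.08], 0.74)]
tea_mug [([0.707, 0.382, 0.063], 0.72)]
mini_pot [([0.344, -0.455, 0.042], 0.87), ([0.569, -0.255, 0.011], 0.31)]
```

View pics/top0.png

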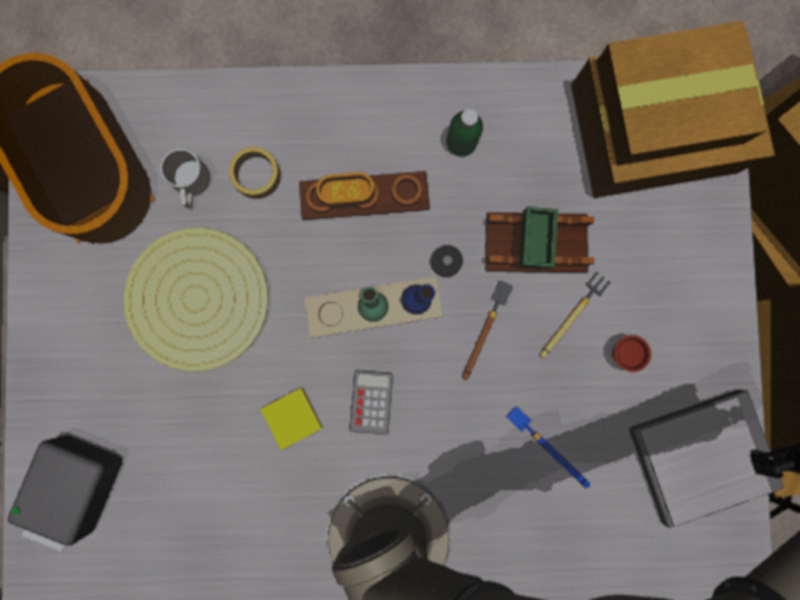

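View pics/side0.png

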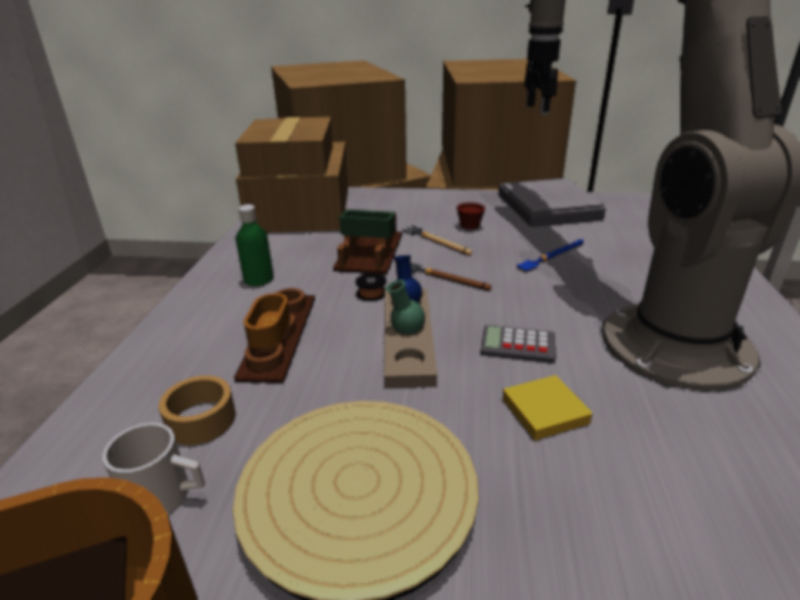

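The top picture shows the mat at (195,298). The stand is at (365,195) with the ochre pot, and the rest is at (538,240) with the green pot. The tray holds the green vase at (373,302) and the blue vase at (418,297). The rake is at (570,318) and the brown spatula at (483,340). The blue spatula at (545,445) is a look-alike. There is no cream vase and no scoop. Next I'll measure geometry from depth.

```bash
cat > h.py <<'E'
from bench import r,viewer,nets
import cv2,numpy as np
from scipy.spatial.transform import Rotation as Ro
def cloud(c="top"):
    p,d=viewer.grab_frame(c);k=viewer.calibration(c);M=k["mtx"];T=np.linalg.inv(k["world_to_cam"])
    v,u=np.mgrid[:420,:560]
    P=np.stack([(u-M[0,2])/M[0,0]*d,-(v-M[1,2])/M[1,1]*d,-d],-1)@T[:3,:3].T+T[:3,3]
    P[d==0]=np.nan
    return p,P
def proj(X,c="top"):
    k=viewer.calibration(c);q=k["world_to_cam"]@np.r_[X,1];m=k["mtx"]@[q[0],-q[1],-q[2]];return m[:2]/m[2]
def box(P,lo,hi,z):  # points in xy box and z range
    m=np.isfinite(P[...,0])&(P[...,0]>lo[0])&(P[...,0]<hi[0])&(P[...,1]>lo[1])&(P[...,1]<hi[1])&(P[...,2]>z[0])&(P[...,2]<z[1])
    return m
def rect(Q):
    (c,s,a)=cv2.minAreaRect((Q[:,:2]*1000).astype(np.float32));b=cv2.boxPoints((c,s,a))
    e=[b[1]-b[0],b[2]-b[1]];l=max(e,key=np.linalg.norm);t=np.degrees(np.arctan2(l[1],l[0]))%180
    return np.round(c,1),np.round(s,1),round(t,1) # mm, yaw of long side deg
def state():
    o=r.get_obs();R=Ro.from_rotvec(o["orientation"]).as_matrix();yj=R[:,1]
    print("t %.2f tcp %s jaw %.1f xaxis %s F %s w %.1f j1 %.2f j7 %.2f"%(o["clock"],np.round(np.array(o["tcp_pos"])*1000,1),np.degrees(np.arctan2(yj[1],yj[0])),np.round(R[:,0],3),np.round(o["contact_force"],1),o["grip_width"]*1000,o["joints"][0],o["joints"][6]))
    return o,R
def go(x,y,z,jaw=None,p0=None,jaw0=None,quiet=0):
    """tool-frame shift (mm) from p0 (default now) to world mm; turn first by the turn about tool x, then shift in turned axes"""
    o,R=state() if p0 is None else (None,None)
    if p0 is None: p0=np.array(o["tcp_pos"])*1000;jaw0=np.degrees(np.arctan2(R[1,1],R[0,1]))
    d=0 if jaw is None else (jaw-jaw0+90)%180-90   # world deg
    def R_of(j): a=np.radians(j);y=np.array([np.cos(a),np.sin(a),0]);xx=np.array([0,0,-1.]);return np.c_[xx,y,np.cross(xx,y)]
    D=np.array([x,y,z])-p0
    print(" to",(x,y,z,jaw),"turn rad %.3f"%(-np.radians(d)),"shift in OLD axes",np.round(R_of(jaw0).T@D,1),"shift in NEW axes",np.round(R_of(jaw0+d).T@D,1))
    return np.array([x,y,z]),jaw0+d
E
python3 - <<'E'
from h import *
p,P=cloud();np.savez("s0.npz",p=p,P=P)
state()
hsv=cv2.cvtColor(p,cv2.COLOR_RGB2HSV)
def R_(n,lo,hi,z):
    m=box(P,lo,hi,z).astype(np.uint8);k,l,s,_=cv2.connectedComponentsWithStats(m)
    i=1+s[1:,4].argmax();print(n,rect(P[l==i]),s[i,4],"zmed %.4f"%np.median(P[l==i][:,2]))
R_("ochre top",(.6,-.02),(.76,.18),(.066,.09))
R_("stand all",(.58,-.17),(.78,.17),(.006,.09))
R_("ring free",(.6,-.13),(.76,-.02),(.027,.06))
R_("green top",(.48,-.38),(.66,-.2),(.088,.12))
R_("rest all",(.47,-.42),(.68,-.16),(.006,.08))
R_("rails",(.47,-.42),(.68,-.16),(.045,.066))
R_("tray",(.35,-.13),(.55,.17),(.015,.03))
R_("mat",(.3,.2),(.64,.55),(.03,.05))
for n in("rake","spatula"):
    m=nets.silhouettes(n,"top")[0]["mask"]&np.isfinite(P[...,0]);Q=P[m];print(n,rect(Q),m.sum())
    a=Q[:,:2]*1000;c=a.mean(0);w=np.linalg.svd(a-c,full_matrices=0)[2][0];t=(a-c)@w;print(c,w,np.percentile(t,[0,2,98,100]))
    h=hsv[m];
    for lo in np.arange(t.min(),t.max(),15):
        s=(t>=lo)&(t<lo+15);print("  %.0f"%lo,np.round((a[s]).mean(0),1),"wid %.1f"%np.ptp((a[s]-c)@[-w[1],w[0]]),np.median(h[s],0))
for n,cx,cy in(("green",.455,.015),("blue",.46,-.065)):
    for z in((.03,.05),(.05,.07),(.07,.085),(.085,.1),(.1,.125)):
        Q=P[box(P,(cx-.05,cy-.045),(cx+.06,cy+.045),z)]
        if len(Q)>3:print(n,z,np.round(Q.mean(0)*1000,1),rect(Q),len(Q))
    # sphere fit on belly
    m=box(P,(cx-.05,cy-.045),(cx+.06,cy+.045),(.035,.068));Q=P[m]*1000
    from scipy.optimize import least_squares
    s=least_squares(lambda c:np.linalg.norm(Q-np.r_[c,43],axis=1)-30,[cx*1000,cy*1000],loss="soft_l1");print(n,"belly",s.x,len(Q))
E
```

```text
t 1.75 tcp [ 191.  -647.4  231.3] jaw -73.6 xaxis [ 0.  0. -1.] F [-0.2  0.2  0.2] w 85.4 j1 1.18 j7 -0.08
ochre top (array([675.2,  67.1]), array([ 57.4, 109.6]), np.float32(93.0)) 276 zmed 0.0758
stand all (array([677. ,  33.1]), array([ 93.1, 257.8]), np.float32(93.0)) 2545 zmed 0.0181
ring free (array([678. , -51.8]), array([56.6, 58.9]), np.float32(178.7)) 177 zmed 0.0342
green top (array([ 569.1, -299.3]), array([ 61.4, 111.1]), np.float32(173.9)) 378 zmed 0.0972
rest all (array([ 571. , -310.1]), array([206.8, 125.8]), np.float32(87.7)) 2119 zmed 0.0145
rails (array([ 578.5, -304.3]), array([34.2, 80.8]), np.float32(176.6)) 149 zmed 0.0642
tray (array([448.7,  19.1]), array([ 80.4, 262.4]), np.float32(97.7)) 1608 zmed 0.0243
mat (array([471.4, 363.1]), array([277.9, 278.6]), np.float32(142.7)) 7903 zmed 0.0380
rake (array([ 417. , -368.4]), array([ 32.8, 187.9]), np.float32(138.2)) 381
[ 415.81061123 -370.65858924] [-0.77005073  0.63798266] [-93.8555676  -86.88939073  91.75681369  94.64392988]
  -94 [ 481.9 -422.9] wid 33.0 [120.   6.  91.]
  -79 [ 472.  -418.4] wid 28.8 [108.
[... 1843 characters left out ...]
5) [465.3  23.8 105. ] (array([466.6,  24.8]), array([29.4, 30. ]), np.float32(177.4)) 87
green belly [449.30874824  19.14356938] 203
blue (0.03, 0.05) [460.4 -60.7  38.5] (array([466.6, -64.4]), array([ 71.7, 117.5]), np.float32(108.8)) 38
blue (0.05, 0.07) [455.9 -59.2  61.2] (array([457.8, -62.1]), array([55., 50.]), np.float32(30.6)) 199
blue (0.07, 0.085) [457.3 -61.6  74.6] (array([457.7, -62.5]), array([32.6, 20.3]), np.float32(40.4)) 44
blue (0.085, 0.1) [465.5 -78.1  94.8] (array([468.5, -79.7]), array([26.7, 35.1]), np.float32(131.9)) 50
blue (0.1, 0.125) [468.1 -81.5 105. ] (array([468.5, -82.9]), array([31.5, 28.9]), np.float32(75.5)) 89
blue belly [460.5419898  -65.84151696] 202
```

Run:
```python
from h import *
s=go(675,67,200)
s=go(675,67,38,3,*s)
s=go(675,67,200,None,*s)
s=go(521,363,200,None,*s)
P=np.load("s0.npz");p=P["p"];P=P["P"]
hsv=cv2.cvtColor(p,cv2.COLOR_RGB2HSV)
nets.silhouettes
viewer.grab_frame("top")
for q in nets.silhouettes("spatula","top"):
    m=q["mask"]&np.isfinite(P[...,0]);a=P[m][:,:2]*1000;c=a.mean(0)
    if c[0]<300: continue
    w=np.linalg.svd(a-c,full_matrices=0)[2][0];t=(a-c)@w;print(c,w,t.min(),t.max())
    for lo in np.arange(t.min(),t.max(),30):
        s=(t>=lo)&(t<lo+15);print("  %.0f"%lo,np.round((a[s]).mean(0),1),np.median(hsv[m][s],0))
```

```text
t 1.85 tcp [ 190.9 -647.4  231.3] jaw -73.6 xaxis [ 0. -0. -1.] F [-0.3  0.   0.3] w 85.5 j1 1.18 j7 -0.08
 to (675, 67, 200, None) turn rad -0.000 shift in OLD axes [  31.3 -548.3 -666.4] shift in NEW axes [  31.3 -548.3 -666.4]
 to (675, 67, 38, 3) turn rad -1.336 shift in OLD axes [162.   0.   0.] shift in NEW axes [162.   0.   0.]
 to (675, 67, 200, None) turn rad -0.000 shift in OLD axes [-162.    0.    0.] shift in NEW axes [-162.    0.    0.]
 to (521, 363, 200, None) turn rad -0.000 shift in OLD axes [   0.  -138.3 -303.7] shift in NEW axes [   0.  -138.3 -303.7]
[ 406.43758092 -205.19932716] [-0.90298044  0.42968166] -91.5990214003586 113.27410752600345
  -92 [ 482.3 -241.7] [102.  13.  80.]
  -62 [ 457.4 -228.9] [105.  12.  80.]
  -32 [ 427.6 -215.5] [ 19.  150.5 128.5]
  -2 [ 400.8 -202.9] [ 11. 139. 106.]
  28 [ 374.  -189.8] [ 11.  134.  110.5]
  58 [ 347.1 -176.8] [ 12. 138. 111.]
  88 [ 319.7 -163.7] [ 11. 119.  95.]
```

```bash
python3 -m pendant '[85,2,-34.3,-41.6,0, 85,2,-34.3,-41.6,0, 85,2,-34.3,-41.6,0, 85,2,-34.3,-41.6,0, 85,2,-34.3,-41.6,0, 85,2,-34.3,-41.6,0, 85,2,-34.3,-41.6,0, 85,2,-34.3,-41.6,0, 85,2,-34.3,-41.6,0, 85,2,-34.3,-41.6,0, 85,2,-34.3,-41.6,0, 85,2,-34.3,-41.6,0, 85,2,-34.3,-41.6,0, 85,2,-34.3,-41.6,0, 85,2,-34.3,-41.6,0, 85,2,-34.3,-41.6,0]' 60
python3 -m pendant '[85,12,0,0,-0.167, 85,12,0,0,-0.167, 85,12,0,0,-0.167, 85,12,0,0,-0.167, 85,12,0,0,-0.167, 85,12,0,0,-0.167, 85,12,0,0,-0.167, 85,12,0,0,-0.167, 85,0,0,0,0, 85,0,0,0,0]'
python3 -c "
from h import *
go(675,67,38,3)"
```

```text
clock: 3.95
tcp_pos: [0.6751, 0.0685, 0.1993]
orientation: [2.068, 0.298, -2.067]
contact_force: [1.1, -1.0, 0.5]
grip_width: 0.085
clock: 5.2
tcp_pos: [0.6745, 0.0672, 0.1038]
orientation: [1.174, 1.231, -1.173]
contact_force: [-1.4, 0.4, 1.3]
grip_width: 0.0847
t 5.20 tcp [674.5  67.2 103.8] jaw 2.8 xaxis [ 0.001  0.    -1.   ] F [-1.4  0.4  1.3] w 84.7 j1 0.19 j7 -0.46
 to (675, 67, 38, 3) turn rad -0.004 shift in OLD axes [65.8  0.5  0.3] shift in NEW axes [65.8  0.5  0.3]
```

```bash
python3 -m pendant '[85,33,0,0,0, 85,33,0,0,0, 85,0,0,0,0, 50,0,0,0,0, 50,0,0,0,0, 50,0,0,0,0, 50,0,0,0,0, 50,0,0,0,0, 50,0,0,0,0]' 60
python3 -m pendant '[50,-20,0,0,0, 50,-40,0,0,0, 50,-40,0,0,0, 50,0,0,0,0]'
python3 -c "
from h import *
go(521,363,138,3)"
```

```text
clock: 6.32
tcp_pos: [0.6758, 0.0678, 0.0397]
orientation: [1.173, 1.231, -1.168]
contact_force: [-0.7, 0.0, 7.7]
grip_width: 0.055
clock: 6.82
tcp_pos: [0.6764, 0.068, 0.142]
orientation: [1.175, 1.229, -1.165]
contact_force: [-0.8, -0.2, -4.1]
grip_width: 0.0552
t 6.83 tcp [676.4  68.  142. ] jaw 3.0 xaxis [ 0.007  0.001 -1.   ] F [-0.8 -0.2 -4.1] w 55.2 j1 0.20 j7 -0.44
 to (521, 363, 138, 3) turn rad -0.001 shift in OLD axes [   4.  -139.9 -302.7] shift in NEW axes [   4.  -139.7 -302.8]
```

```bash
python3 -m pendant '[50,0,-20,-43.3,0, 50,0,-20,-43.3,0, 50,0,-20,-43.3,0, 50,0,-20,-43.3,0, 50,0,-20,-43.3,0, 50,0,-20,-43.3,0, 50,0,-20,-43.3,0, 50,0,0,0,0, 50,30,0,0,0, 50,30,0,0,0, 50,20,0,0,0, 50,9,0,0,0, 50,0,0,0,0]'
python3 -c "
from h import *
go(521,363,45,3)"
```

```text
clock: 8.45
tcp_pos: [0.5185, 0.3624, 0.048]
orientation: [1.17, 1.233, -1.172]
contact_force: [0.3, 0.3, -3.3]
grip_width: 0.0551
t 8.45 tcp [518.5 362.4  48. ] jaw 3.0 xaxis [-0.001 -0.    -1.   ] F [ 0.3  0.3 -3.3] w 55.1 j1 -0.30 j7 -1.05
 to (521, 363, 45, 3) turn rad -0.001 shift in OLD axes [ 3.   2.5 -0.5] shift in NEW axes [ 3.   2.5 -0.5]
```

```bash
python3 -m pendant '[50,2,0,0,0, 50,1.5,0,0,0, 50,0,0,0,0]'
python3 -m pendant '[66,0,0,0,0, 66,0,0,0,0, 66,0,0,0,0, 66,-10,0,0,0, 66,-45,0,0,0, 66,-50,0,0,0, 85,-45,0,0,0, 85,0,0,0,0]'
python3 -c "
from h import *
s=go(569,-299,195)
go(569,-299,60,84,*s)"
```

```text
clock: 8.82
tcp_pos: [0.5188, 0.3627, 0.0452]
orientation: [1.171, 1.233, -1.17]
contact_force: [-0.8, 0.7, -5.1]
grip_width: 0.0551
clock: 9.82
tcp_pos: [0.5203, 0.3648, 0.2]
orientation: [1.178, 1.232, -1.163]
contact_force: [1.0, -0.2, 0.7]
grip_width: 0.0847
t 9.82 tcp [520.3 364.8 200. ] jaw 3.0 xaxis [ 0.007  0.005 -1.   ] F [ 1.  -0.2  0.7] w 84.7 j1 -0.23 j7 -0.95
 to (569, -299, 195, None) turn rad -0.000 shift in OLD axes [  5.   14.2 665.5] shift in NEW axes [  5.   14.2 665.5]
 to (569, -299, 60, 84) turn rad -1.414 shift in OLD axes [135.   0.   0.] shift in NEW axes [135.   0.   0.]
```

```bash
python3 -m pendant '[85,0.4,1.2,55.5,0, 85,0.4,1.2,55.5,0, 85,0.4,1.2,55.5,0, 85,0.4,1.2,55.5,0, 85,0.4,1.2,55.5,0, 85,0.4,1.2,55.5,0, 85,0.4,1.2,55.5,0, 85,0.4,1.2,55.5,0, 85,0.4,1.2,55.5,0, 85,0.4,1.2,55.5,0, 85,0.4,1.2,55.5,0, 85,0.4,1.2,55.5,0, 85,6,0,0,-0.177, 85,6,0,0,-0.177, 85,6,0,0,-0.177, 85,6,0,0,-0.177, 85,6,0,0,-0.177, 85,6,0,0,-0.177, 85,6,0,0,-0.177, 85,6,0,0,-0.177]'
python3 -m pendant '[85,0,0,0,0]'
python3 -c "
from h import *
go(569,-299,60,84)
# ochre check, and pots
p,P=cloud();Q=P[box(P,(.42,.27),(.62,.46),(.07,.095))];print(rect(Q),np.median(Q[:,2]))
p,P=cloud('side')
cv2.imwrite('pics/a1.png',cv2.resize(p[...,::-1],(800,600)))"
```

```text
clock: 12.32
tcp_pos: [0.5671, -0.3016, 0.1413]
orientation: [0.076, 1.57, -0.076]
contact_force: [0.9, -0.3, -0.2]
grip_width: 0.0846
clock: 12.45
tcp_pos: [0.5667, -0.3016, 0.1409]
orientation: [0.083, 1.571, -0.081]
contact_force: [1.0, -0.5, -0.2]
grip_width: 0.0851
t 12.45 tcp [ 566.7 -301.6  140.9] jaw 84.0 xaxis [-0.002  0.001 -1.   ] F [ 1.  -0.5 -0.2] w 85.1 j1 0.94 j7 1.45
 to (569, -299, 60, 84) turn rad 0.000 shift in OLD axes [80.9  2.8  2. ] shift in NEW axes [80.9  2.8  2. ]
(array([517.7, 361.3]), array([ 56.7, 109.8]), np.float32(95.0)) 0.07942258211111441
```

View pics/a1.png

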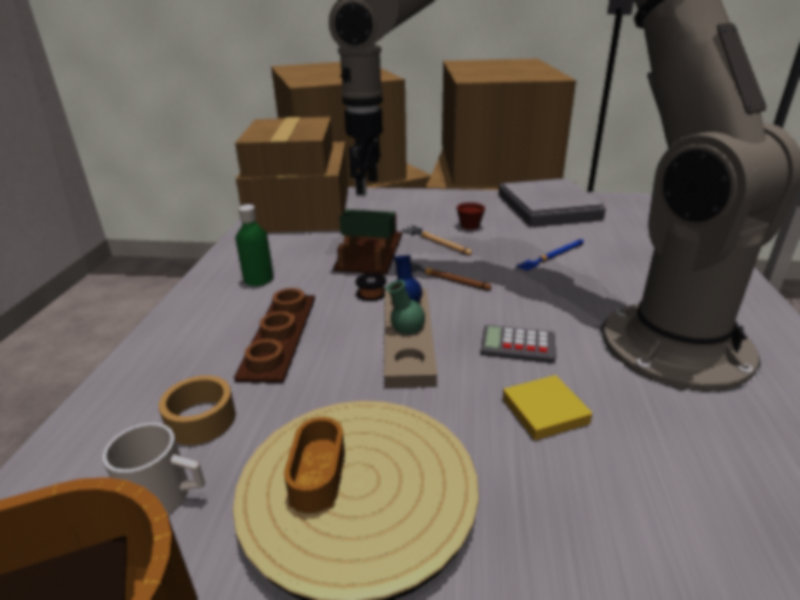

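The ochre pot stands upright on the mat at pixel (315,465), and the gripper is over the green pot at (365,220). I'll grasp the green pot next.

```bash
python3 -m pendant '[85,40,1.4,1,0, 85,40,1.4,1,0, 85,0,0,0,0, 50,0,0,0,0, 50,0,0,0,0, 50,0,0,0,0, 50,0,0,0,0, 50,0,0,0,0, 50,0,0,0,0]'
python3 -m pendant '[50,-20,0,0,0, 50,-50,0,0,0, 50,-50,0,0,0, 50,-20,0,0,0, 50,0,0,0,0]'
python3 -c "
from h import *
s=go(421,363,200)
go(421,363,45,180,*s)"
```

```text
clock: 13.68
tcp_pos: [0.5715, -0.2994, 0.0647]
orientation: [0.08, 1.566, -0.082]
contact_force: [-1.3, 1.4, 7.5]
grip_width: 0.0551
clock: 14.3
tcp_pos: [0.5703, -0.2995, 0.2035]
orientation: [0.08, 1.567, -0.082]
contact_force: [-0.4, -0.4, -3.7]
grip_width: 0.0553
t 14.30 tcp [ 570.3 -299.5  203.5] jaw 84.1 xaxis [ 0.002 -0.002 -1.   ] F [-0.4 -0.4 -3.7] w 55.3 j1 0.96 j7 1.49
 to (421, 363, 200, None) turn rad -0.000 shift in OLD axes [   3.5  643.5 -216.8] shift in NEW axes [   3.5  643.5 -216.8]
 to (421, 363, 45, 180) turn rad 1.468 shift in OLD axes [155.   0.   0.] shift in NEW axes [155.   0.   0.]
```

```bash
python3 -m pendant '[50,0,53.6,-18.1,0, 50,0,53.6,-18.1,0, 50,0,53.6,-18.1,0, 50,0,53.6,-18.1,0, 50,0,53.6,-18.1,0, 50,0,53.6,-18.1,0, 50,0,53.6,-18.1,0, 50,0,53.6,-18.1,0, 50,0,53.6,-18.1,0, 50,0,53.6,-18.1,0, 50,0,53.6,-18.1,0, 50,0,53.6,-18.1,0, 50,8,0,0,0.183, 50,8,0,0,0.183, 50,8,0,0,0.183, 50,8,0,0,0.183, 50,8,0,0,0.183, 50,8,0,0,0.183, 50,8,0,0,0.183, 50,8,0,0,0.183]'
python3 -m pendant '[50,0,0,0,0]'
python3 -c "
from h import *
go(418,363,48,185)"
```

```text
clock: 16.8
tcp_pos: [0.4188, 0.3614, 0.1355]
orientation: [1.207, 1.208, -1.214]
contact_force: [-0.1, -0.3, -2.8]
grip_width: 0.0551
clock: 16.92
tcp_pos: [0.4185, 0.3613, 0.1356]
orientation: [1.201, 1.212, -1.209]
contact_force: [0.4, -0.8, -3.1]
grip_width: 0.0554
t 16.93 tcp [418.5 361.3 135.6] jaw 0.3 xaxis [-0.003 -0.004 -1.   ] F [ 0.4 -0.8 -3.1] w 55.4 j1 -0.35 j7 -1.11
 to (418, 363, 48, 185) turn rad -0.082 shift in OLD axes [87.6 -0.5 -1.7] shift in NEW axes [87.6 -0.4 -1.7]
```

```bash
python3 -m pendant '[50,40,0,0,-0.08, 50,30,0,0,0, 50,14,0,0,0, 50,2.5,0,0,0, 50,1.5,0,0,0, 50,0,0,0,0]'
python3 -m pendant '[66,0,0,0,0, 66,0,0,0,0, 66,0,0,0,0, 66,-10,0,0,0, 66,-45,0,0,0, 66,-50,0,0,0, 66,-50,0,0,0, 66,0,0,0,0]'
python3 - <<'E'
from h import *
state()
p,P=cloud();np.savez("s1.npz",p=p,P=P)
def R_(n,lo,hi,z):
    m=box(P,lo,hi,z).astype(np.uint8);k,l,s,_=cv2.connectedComponentsWithStats(m)
    i=1+s[1:,4].argmax();print(n,rect(P[l==i]),s[i,4],"zmed %.4f"%np.median(P[l==i][:,2]))
R_("stand",(.58,-.17),(.78,.17),(.006,.09))
for y in(-52,33,118): R_("ring",(.6,y/1000-.04),(.76,y/1000+.04),(.027,.06))
R_("rest",(.47,-.42),(.68,-.16),(.006,.08))
for x in(530,610): R_("rail",(x/1000-.02,-.42),(x/1000+.02,-.16),(.051,.066))
R_("base",(.47,-.42),(.68,-.16),(.006,.02))
for n,cx,cy in(("green",.455,.015),("blue",.46,-.065)):
    Q=P[box(P,(cx-.05,cy-.045),(cx+.06,cy+.045),(.1,.125))];print(n,np.round(Q.mean(0)*1000,1))
cv2.imwrite("pics/a2.png",cv2.resize(p[...,::-1],(800,600)))
E
```

```text
clock: 17.68
tcp_pos: [0.4203, 0.3635, 0.0509]
orientation: [1.148, 1.248, -1.145]
contact_force: [-0.3, -0.8, -2.4]
grip_width: 0.0549
clock: 18.68
tcp_pos: [0.4214, 0.3653, 0.2099]
orientation: [1.154, 1.247, -1.14]
contact_force: [0.7, 0.6, -0.4]
grip_width: 0.0663
t 18.68 tcp [421.4 365.3 209.9] jaw 4.8 xaxis [ 0.007  0.006 -1.   ] F [ 0.7  0.6 -0.4] w 66.3 j1 -0.29 j7 -0.99
stand (array([673. ,  34.2]), array([ 84.6, 261.1]), np.float32(94.1)) 2431 zmed 0.0136
ring (array([678.7, -51.8]), array([56.6, 57.9]), np.float32(178.7)) 174 zmed 0.0333
ring (array([674.,  33.]), array([56.5, 58.1]), np.float32(179.4)) 180 zmed 0.0338
ring (array([667.4, 117.8]), array([57.2, 57.9]), np.float32(177.3)) 181 zmed 0.0339
rest (array([ 571.3, -312.2]), array([209.8, 122.6]), np.float32(88.3)) 2985 zmed 0.0141
rail (array([ 530.1, -334. ]), array([36.8, 12.1]), np.float32(88.1)) 57 zmed 0.0561
rail (array([ 607. , -395.8]), array([35.6, 12.2]), np.float32(88.4)) 55 zmed 0.0558
base (array([ 586.6, -310.1]), array([202.9,  91. ]), np.float32(88.7)) 1716 zmed 0.0124
green [466.2  23.8 104.7]
blue [467.6 -80.5 104.6]
```

View pics/a2.png

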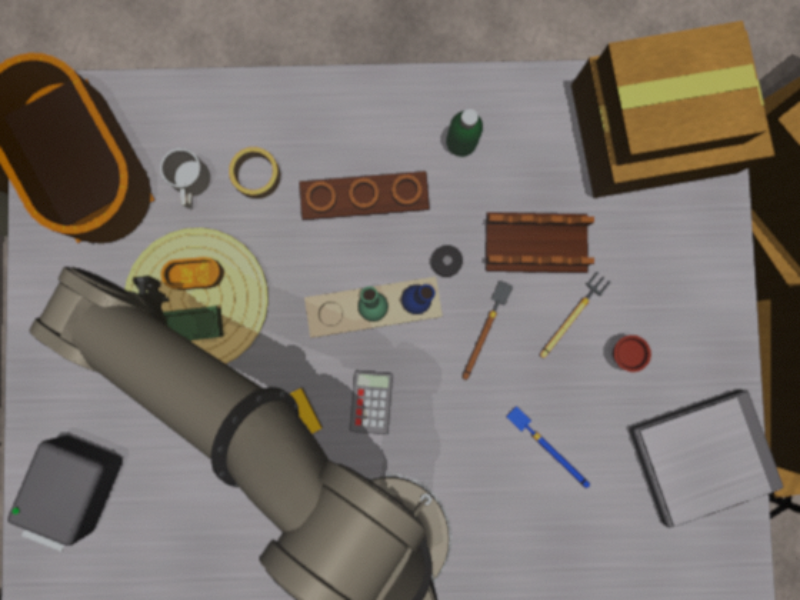

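Both pots are on the mat, ochre at pixel (190,273) and green at (193,323). The rings and rest are clear, and the tools haven't moved. Now the green vase.

Run:
```python
from h import *
s=go(451,20,150)
s=go(451,20,68,16,*s)
s=go(451,20,190,None,*s)
s=go(667.4,117.8,170,None,*s)
```

```text
t 18.73 tcp [420.6 363.9 207.4] jaw 4.8 xaxis [ 0.004  0.003 -1.   ] F [-0.6 -0.6 -1.3] w 66.0 j1 -0.29 j7 -0.99
 to (451, 20, 150, None) turn rad -0.000 shift in OLD axes [ 57.4   1.5 345.2] shift in NEW axes [ 57.4   1.5 345.2]
 to (451, 20, 68, 16) turn rad -0.195 shift in OLD axes [82.  0.  0.] shift in NEW axes [82.  0.  0.]
 to (451, 20, 190, None) turn rad -0.000 shift in OLD axes [-122.    0.    0.] shift in NEW axes [-122.    0.    0.]
 to (667.4, 117.8, 170, None) turn rad -0.000 shift in OLD axes [ 20.  235.  -34.4] shift in NEW axes [ 20.  235.  -34.4]
```

```bash
python3 -m pendant '[66,0,-0.5,49.5,0, 85,0,-0.5,49.5,0, 85,0,-0.5,49.5,0, 85,0,-0.5,49.5,0, 85,20,-0.5,49.5,0, 85,20,-0.5,49.5,0, 85,10,-0.5,49.5,0, 85,5,0,0,-0.1, 85,0,0,0,-0.1, 85,0,0,0,0, 85,0,0,0,0]'
python3 -c "
from h import *
go(451,20,68,16)"
```

```text
clock: 20.1
tcp_pos: [0.4449, 0.0174, 0.1496]
orientation: [0.998, 1.33, -0.999]
contact_force: [0.8, -0.2, -0.2]
grip_width: 0.0848
t 20.10 tcp [444.9  17.4 149.6] jaw 16.2 xaxis [-0.001  0.    -1.   ] F [ 0.8 -0.2 -0.2] w 84.8 j1 0.32 j7 -0.08
 to (451, 20, 68, 16) turn rad 0.003 shift in OLD axes [81.6  6.5 -0.8] shift in NEW axes [81.6  6.5 -0.8]
```

```bash
python3 -m pendant '[85,20,6.5,-0.8,0, 85,30,0,0,0, 85,31,0,0,0, 85,0,0,0,0, 20,0,0,0,0, 20,0,0,0,0, 20,0,0,0,0, 20,0,0,0,0, 20,0,0,0,0, 20,0,0,0,0, 20,0,0,0,0, 20,0,0,0,0]' 40
python3 -c "
from h import *
s=go(450,20,190,16)
s=go(667.4,117.8,170,16,*s)"
```

```text
clock: 21.6
tcp_pos: [0.4506, 0.0197, 0.0693]
orientation: [0.996, 1.331, -0.999]
contact_force: [-4.5, -0.8, 8.0]
grip_width: 0.0274
t 21.60 tcp [450.6  19.7  69.3] jaw 16.3 xaxis [-0.001 -0.001 -1.   ] F [-4.5 -0.8  8. ] w 27.4 j1 0.25 j7 -0.21
 to (450, 20, 190, 16) turn rad 0.005 shift in OLD axes [-120.7   -0.5   -0.4] shift in NEW axes [-120.7   -0.5   -0.4]
 to (667.4, 117.8, 170, 16) turn rad -0.000 shift in OLD axes [ 20.  235.9 -34.1] shift in NEW axes [ 20.  235.9 -34.1]
```

```bash
python3 -m pendant '[20,-20,0,0,0, 20,-40,0,0,0, 20,-40,0,0,0, 20,0,47,-6.8,0, 20,0,47,-6.8,0, 20,0,47,-6.8,0, 20,0,47,-6.8,0, 20,0,47,-6.8,0, 20,0,0,0,0, 20,0,0,0,0]'
python3 - <<'E'
from h import *
go(667.4,117.8,100,16)
p,P=cloud('side');u=proj([.667,.118,.15],'side').astype(int);a,b=max(u[1]-75,0),max(u[0]-100,0)
cv2.imwrite('pics/a3.png',cv2.resize(p[a:a+150,b:b+200,::-1],(600,450)))
E
```

```text
clock: 22.85
tcp_pos: [0.6664, 0.1181, 0.168]
orientation: [0.996, 1.332, -0.999]
contact_force: [0.2, 0.2, -2.0]
grip_width: 0.0274
t 22.85 tcp [666.4 118.1 168. ] jaw 16.3 xaxis [-0.002 -0.001 -1.   ] F [ 0.2  0.2 -2. ] w 27.4 j1 0.09 j7 -0.24
 to (667.4, 117.8, 100, 16) turn rad 0.005 shift in OLD axes [68.   0.9  0.6] shift in NEW axes [68.   0.9  0.6]
```

View pics/a3.png

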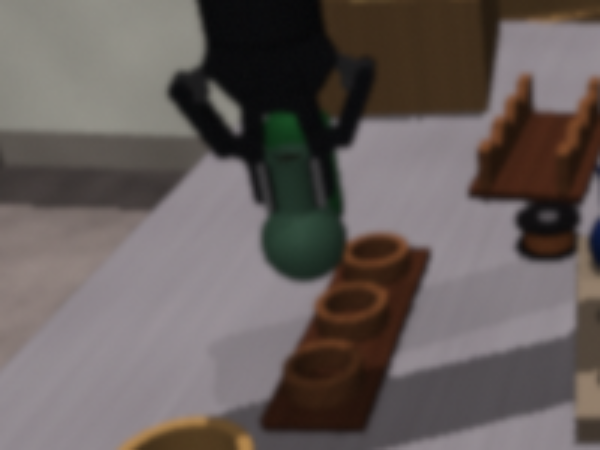

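The vase hangs upright at crop pixel (303,230), above the nearest ring at (325,370).

```bash
python3 -m pendant '[20,35,0.9,0.6,0, 20,30,0,0,0, 20,18,0,0,0, 20,0,0,0,0]'
python3 -m pendant '[20,2,0,0,0, 20,2,0,0,0, 20,0,0,0,0]'
python3 -c "
from h import *
state()"
```

```text
clock: 23.4
tcp_pos: [0.6678, 0.1175, 0.0855]
orientation: [0.997, 1.331, -0.999]
contact_force: [-0.6, -0.2, -1.5]
grip_width: 0.0273
clock: 23.78
tcp_pos: [0.6688, 0.1183, 0.0826]
orientation: [0.998, 1.33, -0.997]
contact_force: [0.5, 0.5, -1.6]
grip_width: 0.0271
t 23.77 tcp [668.8 118.3  82.6] jaw 16.3 xaxis [ 0.001  0.    -1.   ] F [ 0.5  0.5 -1.6] w 27.1 j1 0.07 j7 -0.28
```

```bash
python3 -m pendant '[20,1.5,0,0,0, 20,1,0,0,0, 20,0,0,0,0]'
python3 -m pendant '[45,0,0,0,0, 45,0,0,0,0, 60,0,0,0,0, 75,0,0,0,0, 75,0,0,0,0, 75,-20,0,0,0, 85,-40,0,0,0, 85,-40,0,0,0, 85,0,0,0,0]'
python3 - <<'E'
from h import *
s=go(462,-69,185)
s=go(462,-69,68,-64,*s)
p,P=cloud('side');u=proj([.667,.118,.09],'side').astype(int);a,b=max(u[1]-75,0),max(u[0]-100,0)
cv2.imwrite('pics/a4.png',cv2.resize(p[a:a+150,b:b+200,::-1],(600,450)))
p,P=cloud('top')
Q=P[box(P,(.6,.07),(.73,.17),(.1,.13))];print(Q.mean(0),len(Q))
cx,cy=.46,-.065;Q=P[box(P,(cx-.05,cy-.045),(cx+.06,cy+.045),(.1,.125))];print(np.round(Q.mean(0)*1000,1))
E
```

```text
clock: 24.15
tcp_pos: [0.6696, 0.1183, 0.0812]
orientation: [0.999, 1.328, -0.996]
contact_force: [-0.7, -0.5, 6.7]
grip_width: 0.027
clock: 25.28
tcp_pos: [0.6711, 0.1193, 0.1852]
orientation: [1.002, 1.325, -0.991]
contact_force: [-0.2, 1.6, -0.8]
grip_width: 0.0849
t 25.27 tcp [671.1 119.3 185.2] jaw 16.3 xaxis [ 0.008  0.002 -1.   ] F [-0.2  1.6 -0.8] w 84.9 j1 0.09 j7 -0.23
 to (462, -69, 185, None) turn rad -0.000 shift in OLD axes [ 2.000e-01 -2.534e+02  1.222e+02] shift in NEW axes [ 2.000e-01 -2.534e+02  1.222e+02]
 to (462, -69, 68, -64) turn rad 1.401 shift in OLD axes [117.   0.   0.] shift in NEW axes [117.   0.   0.]
[nan nan nan] 0
[nan nan nan]<stdin>:7: RuntimeWarning: Mean of empty slice.
  ret = um.true_divide(
<stdin>:8: RuntimeWarning: Mean of empty slice.
```

View pics/a4.png

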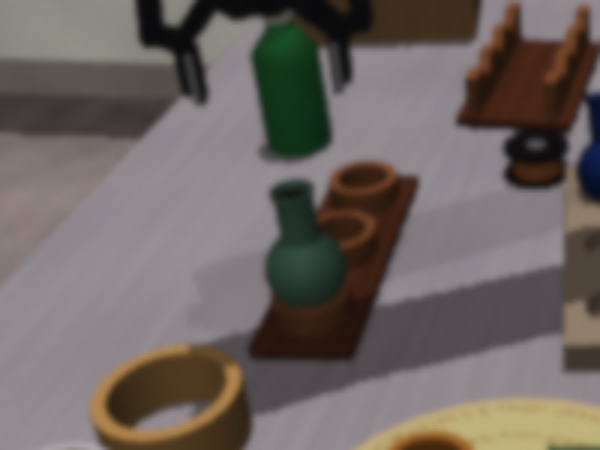

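The green vase sits in ring 2 at crop pixel (305,265) and looks upright. Next is the blue vase.

```bash
python3 -m pendant '[85,0,-50.7,24.4,0, 85,0,-50.7,24.4,0, 85,0,-50.7,24.4,0, 85,0,-50.7,24.4,0, 85,0,-50.7,24.4,0, 85,4,0,0,0.175, 85,4,0,0,0.175, 85,4,0,0,0.175, 85,4,0,0,0.175, 85,4,0,0,0.175, 85,4,0,0,0.175, 85,4,0,0,0.175, 85,4,0,0,0.175, 85,0,0,0,0, 85,0,0,0,0]'
python3 - <<'E'
from h import *
go(462,-68.5,68,-64)
p,P=cloud('top')
Q=P[box(P,(.6,.07),(.73,.17),(.1,.13))];print(Q.mean(0),len(Q))
Q=P[box(P,(.6,.07),(.73,.17),(.04,.13))]*1000
from scipy.optimize import least_squares
B=Q[Q[:,2]<78];s=least_squares(lambda c:np.linalg.norm(B-c,axis=1)-30,[667,118,54],loss='soft_l1');print(s.x)
E
```

```text
clock: 27.25
tcp_pos: [0.459, -0.07, 0.1473]
orientation: [1.966, 0.459, -1.968]
contact_force: [-0.7, -0.0, -0.8]
grip_width: 0.0846
t 27.25 tcp [459.  -70.  147.3] jaw -63.7 xaxis [-0.001  0.    -1.   ] F [-0.7 -0.  -0.8] w 84.6 j1 0.30 j7 -1.21
 to (462, -68.5, 68, -64) turn rad 0.004 shift in OLD axes [79.3  0.  -3.3] shift in NEW axes [79.3 -0.  -3.3]
[0.6697883  0.11617447 0.1168345 ] 125
[669.6950035  118.12214227  53.86535795]
```

```bash
python3 -m pendant '[85,20,0,-3.3,0, 85,30,0,0,0, 85,29.5,0,0,0, 85,0,0,0,0, 20,0,0,0,0, 20,0,0,0,0, 20,0,0,0,0, 20,0,0,0,0, 20,0,0,0,0, 20,0,0,0,0, 20,0,0,0,0, 20,0,0,0,0]' 40
python3 -m pendant '[20,-20,0,0,0, 20,-40,0,0,0, 20,-40,0,0,0, 20,0,0,0,0]'
python3 -c "
from h import *
go(679,-51.8,170,-64)"
```

```text
clock: 28.8
tcp_pos: [0.4625, -0.0665, 0.069]
orientation: [1.969, 0.459, -1.967]
contact_force: [-3.8, 6.3, 9.6]
grip_width: 0.0269
clock: 29.3
tcp_pos: [0.4642, -0.0686, 0.1709]
orientation: [1.974, 0.453, -1.962]
contact_force: [0.0, -0.7, -2.7]
grip_width: 0.027
t 29.30 tcp [464.2 -68.6 170.9] jaw -63.9 xaxis [ 0.006 -0.001 -1.   ] F [ 0.  -0.7 -2.7] w 27.0 j1 0.31 j7 -1.20
 to (679, -51.8, 170, -64) turn rad 0.001 shift in OLD axes [   0.9   79.2 -200.3] shift in NEW axes [   0.9   79.  -200.4]
```

```bash
python3 -m pendant '[20,0,15.8,-40,0, 20,0,15.8,-40,0, 20,0,15.8,-40,0, 20,0,15.8,-40,0, 20,0,15.8,-40,0, 20,20,0,0,0, 20,30,0,0,0, 20,20,0,0,0, 20,10,0,0,0, 20,0,0,0,0]'
python3 -c "
from h import *
go(679,-51.8,82,-64)"
```

```text
clock: 30.55
tcp_pos: [0.6764, -0.0517, 0.0877]
orientation: [1.968, 0.456, -1.969]
contact_force: [-0.0, 0.1, -2.1]
grip_width: 0.0269
t 30.55 tcp [676.4 -51.7  87.7] jaw -63.9 xaxis [-0.001  0.    -1.   ] F [-0.   0.1 -2.1] w 26.9 j1 0.18 j7 -1.30
 to (679, -51.8, 82, -64) turn rad 0.001 shift in OLD axes [ 5.7  1.3 -2.3] shift in NEW axes [ 5.7  1.2 -2.3]
```

```bash
python3 -m pendant '[20,2,1.2,-2.3,0, 20,2,0,0,0, 20,2,0,0,0, 20,0,0,0,0]'
python3 -m pendant '[20,1,0,0,0, 20,0,0,0,0, 20,0,0,0,0]'
```

```text
clock: 31.05
tcp_pos: [0.6797, -0.0518, 0.0824]
orientation: [1.97, 0.455, -1.968]
contact_force: [1.6, -0.7, -1.5]
grip_width: 0.0269
clock: 31.42
tcp_pos: [0.68, -0.0517, 0.0816]
orientation: [1.97, 0.455, -1.967]
contact_force: [1.5, -0.5, 2.2]
grip_width: 0.0269
```

```bash
python3 -m pendant '[45,0,0,0,0, 45,0,0,0,0, 60,0,0,0,0, 75,0,0,0,0, 75,0,0,0,0, 75,-20,0,0,0, 85,-40,0,0,0, 85,-40,0,0,0, 85,0,0,0,0]'
python3 - <<'E'
from h import *
s=go(400.7,-358,150)
s=go(400.7,-358,2,50.4,*s)
P=np.load("s1.npz")["P"]
Q=P[box(P,(.47,-.44),(.68,-.16),(.006,.075))]*1000
# fit the rest pose: rails' and base edges by matching a height template
from scipy.optimize import minimize
def hgt(x,y):
    f=np.full(x.shape,0.);f[(abs(x)<60)&(abs(y)<102)]=12
    rail=(abs(abs(x)-40)<6)&(abs(y)<102)
    dy=np.min([abs(y-k) for k in(-58,0,58)],0);z=np.minimum(56,40+dy);return np.where(rail,z,f)
Q=P[box(P,(.47,-.44),(.68,-.16),(-.02,.075))]*1000
def cost(v):
    a=np.radians(v[2]);d=Q[:,:2]-v[:2];x=d@[np.cos(a),np.sin(a)];y=d@[-np.sin(a),np.cos(a)]
    return np.abs(hgt(x,y)-Q[:,2]).clip(0,15).mean()
best=min(((cost((x,y,t)),x,y,t) for x in range(564,580,2) for y in range(-318,-302,2) for t in np.arange(-5,2.1,.5)))
m=minimize(cost,best[1:],method="Nelder-Mead",options=dict(initial_simplex=np.array(best[1:])+np.array([[0,0,0],[1.5,0,0],[0,1.5,0],[0,0,.7]])));print(best,m.x,m.fun)
E
```

```text
clock: 32.55
tcp_pos: [0.6822, -0.0515, 0.1869]
orientation: [1.977, 0.453, -1.959]
contact_force: [0.6, -0.1, 0.8]
grip_width: 0.0854
t 32.55 tcp [682.2 -51.5 186.9] jaw -64.0 xaxis [ 0.009 -0.    -1.   ] F [ 0.6 -0.1  0.8] w 85.4 j1 0.19 j7 -1.27
 to (400.7, -358, 150, None) turn rad -0.000 shift in OLD axes [ 36.9 151.7 387.4] shift in NEW axes [ 36.9 151.7 387.4]
 to (400.7, -358, 2, 50.4) turn rad 1.146 shift in OLD axes [148.   0.   0.] shift in NEW axes [148.   0.   0.]
(np.float64(3.3475232668409247), 572, -310, np.float64(-2.0)) [ 571.41334272 -310.58054286   -2.34141642] 3.279214928801643
```

```bash
python3 -m pendant '[85,0,19,48.4,0, 85,0,19,48.4,0, 85,0,19,48.4,0, 85,0,19,48.4,0, 85,0,19,48.4,0, 85,0,19,48.4,0, 85,0,19,48.4,0, 85,0,19,48.4,0, 85,6,0,0,0.164, 85,6,0,0,0.164, 85,6,0,0,0.164, 85,6,0,0,0.164, 85,6,0,0,0.164, 85,6,0,0,0.164, 85,6,0,0,0.164, 85,0,0,0,0, 85,0,0,0,0]'
cat >> h.py <<'E'
def tools(P,p,z0=.0):
    hsv=cv2.cvtColor(p,cv2.COLOR_RGB2HSV)
    for n in("rake","spatula"):
        for q in nets.silhouettes(n,"top"):
            m=q["mask"]&np.isfinite(P[...,0])&(P[...,2]<.1);a=P[m][:,:2]*1000
            if len(a)<100 or a[:,0].mean()<300: continue
            c=a.mean(0);w=np.linalg.svd(a-c,full_matrices=0)[2][0];t=(a-c)@w
            if np.percentile(abs((a-c)@[-w[1],w[0]])[t>20],90)>np.percentile(abs((a-c)@[-w[1],w[0]])[t<-20],90): w=-w;t=-t
            # handle-only axis: 10..120 from the butt
            b=t.max();s=(t<b-8)&(t>b-130);c2=a[s].mean(0);w2=np.linalg.svd(a[s]-c2,full_matrices=0)[2][0];w2*=np.sign(w2@w)
            o=c2+w2*(((a-c2)@w2).max()-75);print(n,round(q["score"],2),len(a),"origin",np.round(o,1),"head dir deg %.1f"%np.degrees(np.arctan2(-w2[1],-w2[0])),"len %.0f"%np.ptp(t),"z",np.round(np.percentile(P[m][:,2]*1000,[10,50,90]),1))
E
python3 - <<'E'
from h import *
o,R=state()
p,P=cloud();tools(P,p)
go(400.7,-358,2,50.4)
cv2.imwrite("pics/a5.png",cv2.resize(p[150:360,200:480,::-1],(800,600)))
for cx,cy,zb in((.669,.118,54),(.68,-.052,54)):
    Q=P[box(P,(cx-.05,cy-.045),(cx+.05,cy+.045),(.1,.13))]*1000;B=P[box(P,(cx-.05,cy-.045),(cx+.05,cy+.045),(.045,.078))]*1000
    from scipy.optimize import least_squares
    print(Q.mean(0),least_squares(lambda c:np.linalg.norm(B-c,axis=1)-30,[cx*1000,cy*1000,54],loss='soft_l1').x)
E
```

```text
clock: 34.67
tcp_pos: [0.3983, -0.3583, 0.1393]
orientation: [-1.822, 0.655, 1.822]
contact_force: [-0.3, 0.2, 0.3]
grip_width: 0.0846
t 34.67 tcp [ 398.3 -358.3  139.3] jaw -129.5 xaxis [ 0. -0. -1.] F [-0.3  0.2  0.3] w 84.6 j1 0.61 j7 -1.64
rake 0.71 196 origin [ 404.7 -360.9] head dir deg -39.0 len 175 z [ 7.3 12.2 17.1]
rake 0.71 1829 origin [668.7 -24.8] head dir deg 81.1 len 260 z [ 7.9 12.9 32.7]
rake 0.62 3095 origin [ 565.5 -355.4] head dir deg 168.5 len 223 z [ 8.6 13.9 53.6]
spatula 0.59 1828 origin [670.1 -21.6] head dir deg 83.0 len 265 z [ 7.7 12.9 33. ]
spatula 0.55 425 origin [ 371.6 -188.6] head dir deg -25.0 len 210 z [ 6.2 11.4 16.4]
t 34.83 tcp [ 398.3 -358.5  139.3] jaw -129.6 xaxis [ 0. -0. -1.] F [-0.6  0.1  0.8] w 85.4 j1 0.61 j7 -1.64
 to (400.7, -358, 2, 50.4) turn rad -0.001 shift in OLD axes [137.3  -1.9  -1.6] shift in NEW axes [137.3  -1.9  -1.6]
[669.91965014 116.35941974 117.92292734] [669.46392803 118.18509142  54.00677481]
[681.13647321 -52.03171263 117.02955552] [679.60764498 -51.88560785  53.80954596]
```

```bash
python3 -m pendant '[85,40,-1.9,-1.6,0, 85,40,0,0,0, 85,35,0,0,0, 85,15,0,0,0, 85,4,0,0,0, 85,0,0,0,0, 20,0,0,0,0, 10,0,0,0,0, 5,0,0,0,0, 5,0,0,0,0, 5,0,0,0,0, 5,0,0,0,0, 5,0,0,0,0, 5,0,0,0,0, 5,0,0,0,0]' 60
python3 -m pendant '[5,0,0,0,0]'
```

```text
clock: 36.7
tcp_pos: [0.4007, -0.3581, 0.0054]
orientation: [-1.82, 0.658, 1.82]
contact_force: [-0.2, 0.8, 6.0]
grip_width: 0.0111
clock: 36.83
tcp_pos: [0.4007, -0.358, 0.0054]
orientation: [-1.82, 0.658, 1.82]
contact_force: [-2.2, 0.6, 5.6]
grip_width: 0.0109
```

```bash
python3 -m pendant '[26,0,0,0,0, 26,0,0,0,0, 26,0,0,0,0]'
python3 -m pendant '[26,2,0,0,0, 26,0,0,0,0]'
python3 -m pendant '[5,0,0,0,0, 5,0,0,0,0, 5,0,0,0,0, 5,0,0,0,0, 5,0,0,0,0]'
```

```text
clock: 37.2
tcp_pos: [0.4005, -0.3579, 0.0049]
orientation: [-1.82, 0.657, 1.82]
contact_force: [-0.1, -0.6, -0.2]
grip_width: 0.0263
clock: 37.45
tcp_pos: [0.4005, -0.3578, 0.0028]
orientation: [-1.82, 0.657, 1.82]
contact_force: [0.5, -0.3, 1.2]
grip_width: 0.0258
clock: 38.08
tcp_pos: [0.4006, -0.358, 0.0031]
orientation: [-1.82, 0.658, 1.82]
contact_force: [-0.5, -0.2, 3.6]
grip_width: 0.0115
```

```bash
python3 -m pendant '[26,0,0,0,0, 26,0,0,0,0, 26,3,0,0,0, 26,0,0,0,0]'
python3 -m pendant '[5,0,0,0,0, 5,0,0,0,0, 5,0,0,0,0, 5,0,0,0,0, 5,0,0,0,0]' 70
```

```text
clock: 38.58
tcp_pos: [0.4008, -0.358, -0.0]
orientation: [-1.82, 0.657, 1.82]
contact_force: [0.5, -0.0, 1.8]
grip_width: 0.026
clock: 39.2
tcp_pos: [0.4012, -0.3584, 0.0006]
orientation: [-1.821, 0.658, 1.819]
contact_force: [-1.1, 0.5, 6.4]
grip_width: 0.0113
```

```bash
python3 -m pendant '[5,-10,0,0,0, 5,-40,0,0,0, 5,-50,0,0,0, 5,-20,0,0,0, 5,0,0,0,0]'
python3 - <<'E'
from h import *
s=go(569.2,-368.6,120)
s=go(569.2,-368.6,60,88,*s)
p,P=cloud('side');u=proj([.4,-.358,.12],'side').astype(int);a,b=max(u[1]-60,0),max(u[0]-80,0)
cv2.imwrite('pics/a6.png',cv2.resize(p[a:a+120,b:b+160,::-1],(640,480),interpolation=cv2.INTER_CUBIC))
E
```

```text
clock: 39.83
tcp_pos: [0.4014, -0.3586, 0.1216]
orientation: [-1.823, 0.658, 1.817]
contact_force: [0.0, 0.1, -0.2]
grip_width: 0.011
t 39.83 tcp [ 401.4 -358.6  121.6] jaw -129.7 xaxis [ 0.003 -0.002 -1.   ] F [ 0.   0.1 -0.2] w 11.0 j1 0.61 j7 -1.65
 to (569.2, -368.6, 120, None) turn rad -0.000 shift in OLD axes [   1.6  -99.5 -135.5] shift in NEW axes [   1.6  -99.5 -135.5]
 to (569.2, -368.6, 60, 88) turn rad -0.658 shift in OLD axes [60.  0.  0.] shift in NEW axes [60.  0.  0.]
```

View pics/a6.png

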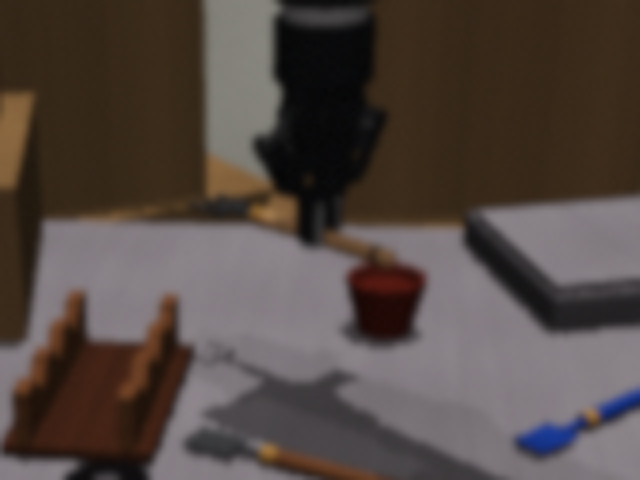

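The rake is held nearly level at crop pixel (315,230). The spatula hasn't moved.

```bash
python3 -m pendant '[5,0,-24.9,-33.9,0, 5,0,-24.9,-33.9,0, 5,0,-24.9,-33.9,0, 5,0,-24.9,-33.9,0, 5,6,0,0,-0.164, 5,6,0,0,-0.164, 5,6,0,0,-0.164, 5,6,0,0,-0.164, 5,0,0,0,0, 5,0,0,0,0]'
python3 - <<'E'
from h import *
p,P=cloud()
go(569.2,-368.6,42,88)
# handle seen beside the gripper: height profile along the rest's x
a=np.radians(-2);m=box(P,(.46,-.40),(.72,-.335),(.07,.16));Q=P[m]*1000;d=Q[:,:2]-[569.2,-368.6]
x=d@[np.cos(a),np.sin(a)];y=d@[-np.sin(a),np.cos(a)]
for lo in range(-100,150,15):
    s=(x>=lo)&(x<lo+15)&(Q[:,2]<118)
    if s.sum()>2: print(lo+7,s.sum(),"y %.1f z %.1f"%(np.median(y[s]),np.median(Q[s,2])),"xmin %.0f xmax %.0f"%(x[s].min(),x[s].max()))
E
```

```text
clock: 41.12
tcp_pos: [0.5681, -0.3677, 0.095]
orientation: [-2.199, 0.043, 2.202]
contact_force: [-0.4, -0.3, -1.2]
grip_width: 0.0103
t 41.17 tcp [ 568.4 -367.9   95.5] jaw -92.3 xaxis [-0.001  0.    -1.   ] F [-0.7 -0.7 -0.7] w 10.4 j1 0.59 j7 -1.22
 to (569.2, -368.6, 42, 88) turn rad -0.005 shift in OLD axes [53.5  0.7 -0.8] shift in NEW axes [53.5  0.7 -0.8]
-78 23 y 2.5 z 109.1 xmin -81 xmax -70
-63 26 y 2.0 z 110.3 xmin -68 xmax -55
-48 29 y 2.3 z 110.1 xmin -55 xmax -41
-33 28 y 2.1 z 110.1 xmin -39 xmax -26
-18 31 y 2.4 z 109.9 xmin -25 xmax -10
-3 3 y 12.4 z 107.8 xmin -9 xmax -8
42 19 y 4.8 z 103.4 xmin 35 xmax 48
57 32 y 2.1 z 103.1 xmin 51 xmax 65
72 16 y 1.3 z 99.4 xmin 65 xmax 79
87 46 y 2.1 z 100.3 xmin 81 xmax 95
102 25 y 1.0 z 98.5 xmin 95 xmax 109
117 29 y 1.3 z 97.0 xmin 110 xmax 122
```

```bash
python3 -m pendant '[5,20,2.2,-6,0, 5,20,0,0,0, 5,9,0,0,0, 5,0,0,0,0]'
python3 -m pendant '[5,2,0,0,0, 5,2,0,0,0, 5,0,0,0,0]'
```

```text
clock: 41.68
tcp_pos: [0.5739, -0.3698, 0.0456]
orientation: [-2.2, 0.04, 2.204]
contact_force: [-0.1, 0.3, -0.9]
grip_width: 0.0103
clock: 42.05
tcp_pos: [0.5751, -0.3703, 0.0439]
orientation: [-2.204, 0.041, 2.201]
contact_force: [-0.6, 1.8, 3.4]
grip_width: 0.0106
```

```bash
python3 -m pendant '[5,1.5,0,0,0, 5,0,0,0,0, 14,0,0,0,0, 30,0,0,0,0, 30,0,0,0,0, 30,0,0,0,0]'
python3 -m pendant '[30,-10,0,0,0, 50,-30,0,0,0, 85,-50,0,0,0, 85,-40,0,0,0, 85,0,0,0,0]'
python3 - <<'E'
from h import *
p,P=cloud()
s=go(386,-195.5,140)
s=go(386,-195.5,1,65,*s)
a=np.radians(-2);m=box(P,(.46,-.40),(.72,-.335),(.03,.075));Q=P[m]*1000;d=Q[:,:2]-[569.2,-368.6]
x=d@[np.cos(a),np.sin(a)];y=d@[-np.sin(a),np.cos(a)]
for lo in range(-100,150,15):
    s=(x>=lo)&(x<lo+15)&(abs(y)<6)
    if s.sum()>2: print(lo+7,s.sum(),"y %.1f z %.1f"%(np.median(y[s]),np.median(Q[s,2])),"xmin %.0f xmax %.0f"%(x[s].min(),x[s].max()))
cv2.imwrite("pics/a7.png",cv2.resize(p[130:300,270:497,::-1],(800,600),interpolation=cv2.INTER_CUBIC))
tools(P,p)
E
```

```text
clock: 42.8
tcp_pos: [0.5742, -0.3707, 0.0413]
orientation: [-2.202, 0.042, 2.203]
contact_force: [-0.2, -0.3, 0.7]
grip_width: 0.0303
clock: 43.42
tcp_pos: [0.5769, -0.3718, 0.1767]
orientation: [-2.213, 0.046, 2.196]
contact_force: [0.6, -0.6, -0.2]
grip_width: 0.0851
t 43.48 tcp [ 575.5 -371.   174. ] jaw -92.1 xaxis [ 0.004 -0.002 -1.   ] F [-0.6  0.7 -0.4] w 84.9 j1 0.59 j7 -1.20
 to (386, -195.5, 140, None) turn rad -0.000 shift in OLD axes [  34.  -168.3  195.9] shift in NEW axes [  34.  -168.3  195.9]
 to (386, -195.5, 1, 65) turn rad 0.399 shift in OLD axes [139.   0.   0.] shift in NEW axes [139.   0.   0.]
-78 7 y 2.0 z 54.9 xmin -73 xmax -70
-63 20 y 0.6 z 54.5 xmin -68 xmax -56
-48 22 y 0.6 z 52.6 xmin -54 xmax -40
-33 23 y 0.2 z 55.1 xmin -40 xmax -25
-18 20 y 1.3 z 53.9 xmin -23 xmax -11
-3 24 y -0.1 z 54.2 xmin -10 xmax 5
12 22 y 0.5 z 53.7 xmin 6 xmax 19
27 5 y -1.8 z 54.5 xmin 21 xmax 25
72 11 y -0.6 z 53.7 xmin 68 xmax 79
87 18 y -0.1 z 50.6 xmin 80 xmax 95
102 17 y 0.2 z 50.1 xmin 95 xmax 110
117 11 y 0.6 z 48.6 xmin 110 xmax 125
132 4 y 1.1 z 47.4 xmin 126 xmax 131
rake 0.85 339 origin [ 571.1 -367.6] head dir deg -0.7 len 199 z [ 2.6 51.3 56.7]
rake 0.29 404 origin [ 519.2 -168.9] head dir deg -108.4 len 62 z [25.  29.8 33.8]
spatula 0.68 1711 origin [661.4  89.7] head dir deg -73.6 len 260 z [ 8.2 12.9 32.6]
spatula 0.67 441 origin [ 372.8 -189.6] head dir deg -25.8 len 209 z [ 4.3 11.4 16.2]
```

View pics/a7.png

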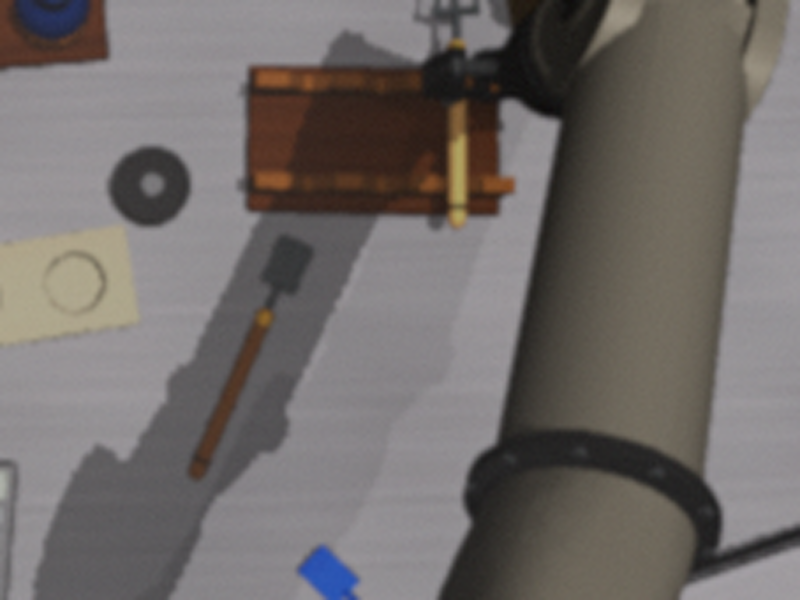

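The rake lies level in notch 0, with its handle at crop pixel (457,155). The spatula is undisturbed at (235,390).

```bash
python3 -m pendant '[85,0,-33.4,38.6,0, 85,0,-33.4,38.6,0, 85,5,-33.4,38.6,0, 85,10,-33.4,38.6,0, 85,15,-33.4,38.6,0, 85,15,0,0,0.133, 85,15,0,0,0.133, 85,15,0,0,0.133, 85,0,0,0,0, 85,0,0,0,0]'
python3 - <<'E'
from h import *
p,P=cloud();tools(P,p)
go(388.7,-197,1,64.4)
E
```

```text
clock: 44.82
tcp_pos: [0.3876, -0.1962, 0.0964]
orientation: [-1.981, 0.436, 1.982]
contact_force: [-0.3, 0.2, -0.1]
grip_width: 0.085
rake 0.66 267 origin [ 574.1 -367.8] head dir deg -2.3 len 185 z [48.  53.  57.3]
spatula 0.54 143 origin [ 378.  -190.4] head dir deg -24.1 len 200 z [ 7.1 11.9 16.8]
t 44.98 tcp [ 388.1 -196.5   96.9] jaw -114.9 xaxis [ 0.001 -0.    -1.   ] F [-0.6  0.1 -0.5] w 84.7 j1 0.46 j7 -1.76
 to (388.7, -197, 1, 64.4) turn rad 0.012 shift in OLD axes [95.9  0.2 -0.8] shift in NEW axes [95.9  0.2 -0.8]
```

```bash
python3 -m pendant '[85,40,0,-0.8,0, 60,35,0,0,0, 50,15,0,0,0, 50,5.5,0,0,0, 40,0,0,0,0, 26,0,0,0,0, 20,0,0,0,0, 5,0,0,0,0, 5,0,0,0,0, 5,0,0,0,0, 5,0,0,0,0, 5,0,0,0,0, 5,0,0,0,0]' 70
python3 -m pendant '[5,-10,0,0,0, 5,-40,0,0,0, 5,-50,0,0,0, 5,-20,0,0,0, 5,0,0,0,0]'
python3 - <<'E'
from h import *
o,R=state()
p,P=cloud('side');u=proj([.4,-.2,.12],'side').astype(int);a,b=max(u[1]-60,0),max(u[0]-80,0)
cv2.imwrite('pics/a8.png',cv2.resize(p[a:a+120,b:b+160,::-1],(640,480),interpolation=cv2.INTER_CUBIC))
s=go(573.5-18,-252,125)
s=go(573.5-18,-252,90,88,*s)
E
```

```text
clock: 46.6
tcp_pos: [0.389, -0.1969, 0.0018]
orientation: [-1.981, 0.439, 1.979]
contact_force: [-1.0, -0.1, 8.8]
grip_width: 0.0112
clock: 47.22
tcp_pos: [0.3896, -0.1972, 0.1228]
orientation: [-1.984, 0.44, 1.976]
contact_force: [0.7, 0.4, -0.6]
grip_width: 0.0109
t 47.23 tcp [ 389.6 -197.2  122.8] jaw -115.0 xaxis [ 0.004 -0.002 -1.   ] F [ 0.7  0.4 -0.6] w 10.9 j1 0.48 j7 -1.75
t 47.27 tcp [ 388.7 -196.8  121.6] jaw -115.0 xaxis [ 0.001 -0.001 -1.   ] F [ 0.5 -0.1  0. ] w 11.0 j1 0.48 j7 -1.75
 to (555.5, -252, 125, None) turn rad -0.000 shift in OLD axes [  -3.4  -20.5 -174.5] shift in NEW axes [  -3.4  -20.5 -174.5]
 to (555.5, -252, 90, 88) turn rad -0.401 shift in OLD axes [35.  0.  0.] shift in NEW axes [35.  0.  0.]
```

View pics/a8.png

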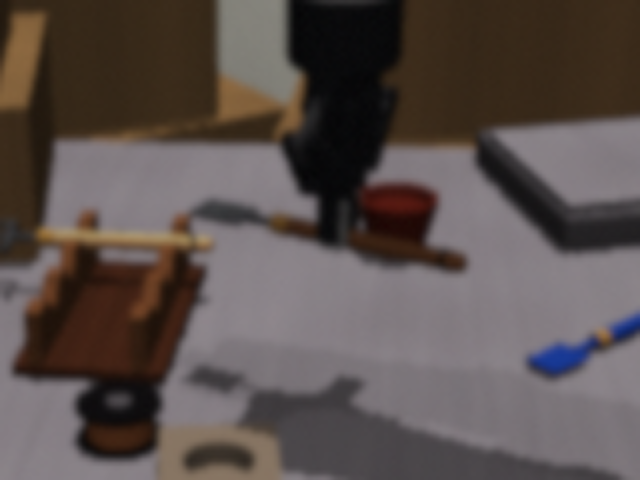

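The spatula is held at crop pixel (340,235), and the rake spans notches at (120,240). The grip is 18 mm toward the head, so the target TCP is x = 591.5.

```bash
python3 -m pendant '[5,0,-7,-41.4,0, 5,0,-7,-41.4,0, 5,0,-7,-41.4,0, 5,0,-7,-41.4,0, 5,0,-7,-41.4,0, 5,10,0,0,-0.134, 5,10,0,0,-0.134, 5,8,0,0,-0.134, 5,0,0,0,0, 5,0,0,0,0]'
python3 - <<'E'
from h import *
p,P=cloud()
go(591.5,-252.6,42,88)
a=np.radians(-2);m=box(P,(.46,-.29),(.73,-.215),(.07,.16));Q=P[m]*1000;d=Q[:,:2]-[573.5,-252.6]
x=d@[np.cos(a),np.sin(a)];y=d@[-np.sin(a),np.cos(a)]
for lo in range(-100,150,15):
    s=(x>=lo)&(x<lo+15)&(Q[:,2]<118)
    if s.sum()>2: print(lo+7,s.sum(),"y %.1f z %.1f"%(np.median(y[s]),np.median(Q[s,2])),"xmin %.0f xmax %.0f"%(x[s].min(),x[s].max()))
E
```

```text
clock: 48.52
tcp_pos: [0.5906, -0.2523, 0.0923]
orientation: [-2.201, 0.04, 2.204]
contact_force: [-0.1, -0.1, 0.8]
grip_width: 0.011
t 48.58 tcp [ 590.8 -252.3   92.7] jaw -92.1 xaxis [-0.  0. -1.] F [-1.   0.3 -0.7] w 11.0 j1 0.47 j7 -1.44
 to (591.5, -252.6, 42, 88) turn rad -0.001 shift in OLD axes [50.7  0.2 -0.7] shift in NEW axes [50.7  0.2 -0.7]
-78 16 y 1.3 z 101.2 xmin -79 xmax -71
-63 30 y 2.5 z 103.5 xmin -70 xmax -55
-48 26 y 1.7 z 101.9 xmin -53 xmax -40
-33 29 y 2.5 z 103.7 xmin -40 xmax -26
-18 28 y 2.1 z 102.7 xmin -24 xmax -10
-3 27 y 2.3 z 103.5 xmin -10 xmax 5
12 9 y 10.4 z 107.5 xmin 5 xmax 13
87 22 y 6.6 z 99.2 xmin 83 xmax 94
102 37 y 6.4 z 99.7 xmin 95 xmax 110
117 43 y 4.8 z 99.4 xmin 110 xmax 125
132 18 y 5.2 z 100.0 xmin 125 xmax 130
```

```bash
python3 -m pendant '[5,20,2,-1,0, 5,15,0,0,0, 5,9,0,0,0, 5,0,0,0,0]'
python3 -m pendant '[5,2,0,0,0, 5,1.5,0,0,0, 5,0,0,0,0]'
```

```text
clock: 49.08
tcp_pos: [0.5911, -0.2541, 0.0477]
orientation: [-2.202, 0.037, 2.206]
contact_force: [0.1, 0.4, -0.1]
grip_width: 0.0111
clock: 49.45
tcp_pos: [0.592, -0.2545, 0.0457]
orientation: [-2.205, 0.038, 2.204]
contact_force: [0.6, 0.5, -0.3]
grip_width: 0.011
```

```bash
python3 -m pendant '[5,1.5,0,0,0, 5,1,0,0,0, 5,0,0,0,0]'
python3 -m pendant '[5,0,0,0,0]'
```

```text
clock: 49.82
tcp_pos: [0.5922, -0.2541, 0.0434]
orientation: [-2.205, 0.037, 2.204]
contact_force: [-1.5, 1.7, 4.5]
grip_width: 0.0112
clock: 49.95
tcp_pos: [0.5922, -0.2541, 0.0434]
orientation: [-2.205, 0.037, 2.204]
contact_force: [-0.3, 2.4, 5.0]
grip_width: 0.011
```

```bash
python3 -m pendant '[14,0,0,0,0, 30,0,0,0,0, 30,0,0,0,0, 30,0,0,0,0, 30,-10,0,0,0, 50,-40,0,0,0, 85,-60,0,0,0, 85,-60,0,0,0, 85,0,0,0,0]'
python3 -m pendant '[85,0,40.7,38.6,0, 85,0,40.7,38.6,0, 85,0,40.7,38.6,0, 85,0,40.7,38.6,0, 85,0,40.7,38.6,0, 85,0,40.7,38.6,0, 85,0,40.7,38.6,0, 85,0,40.7,38.6,0, 85,0,40.7,38.6,0, 85,0,40.7,38.6,0, 85,0,0,0,0]'
python3 - <<'E'
from h import *
from scipy.optimize import least_squares
p,P=cloud();tools(P,p)
for x,z0 in((-368.6,0),(-252.6,0)):
    a=np.radians(-2);c0=[569.2,-368.6] if x<-300 else [573.5,-252.6]
    Q=P[box(P,(.46,-.40),(.72,-.215),(.03,.075))]*1000;d=Q[:,:2]-c0;X=d@[np.cos(a),np.sin(a)];Y=d@[-np.sin(a),np.cos(a)]
    for lo in(-85,-70,-30,-10,10,55,75,100,120):
        s=(X>=lo)&(X<lo+15)&(abs(Y)<6)
        if s.sum()>2:print(lo+7,s.sum(),"y %.1f z %.1f"%(np.median(Y[s]),np.median(Q[s,2])),"x %.0f %.0f"%(X[s].min(),X[s].max()))
for cx,cy in((.669,.118),(.68,-.052)):
    Q=P[box(P,(cx-.05,cy-.045),(cx+.05,cy+.045),(.1,.13))]*1000;B=P[box(P,(cx-.05,cy-.045),(cx+.05,cy+.045),(.045,.078))]*1000
    print(Q.mean(0),least_squares(lambda c:np.linalg.norm(B-c,axis=1)-30,[cx*1000,cy*1000,54],loss='soft_l1').x)
for lo,hi in(((.472,.27),(.62,.46)),((.33,.27),(.468,.46))):
    Q=P[box(P,lo,hi,(.07,.095))];print("pot",rect(Q),np.percentile(Q[:,2],[5,50,95]))
cv2.imwrite("pics/b1.png",cv2.resize(p[...,::-1],(800,600),interpolation=cv2.INTER_CUBIC))
p,_=cloud("side");cv2.imwrite("pics/b2.png",cv2.resize(p[...,::-1],(800,600),interpolation=cv2.INTER_CUBIC))
E
```

```text
clock: 51.08
tcp_pos: [0.5953, -0.2555, 0.22]
orientation: [-2.218, 0.042, 2.194]
contact_force: [-0.1, -0.7, 0.2]
grip_width: 0.0849
clock: 52.45
tcp_pos: [0.1854, -0.6509, 0.2121]
orientation: [-2.196, 0.048, 2.204]
contact_force: [-0.4, 0.6, -0.1]
grip_width: 0.0851
rake 0.66 436 origin [ 571.5 -367.5] head dir deg -2.4 len 213 z [ 2.2 51.9 56.8]
spatula 0.61 326 origin [ 573.4 -250.9] head dir deg -2.0 len 204 z [46.8 52.4 56.9]
-78 7 y 0.9 z 51.3 x -73 -70
-63 21 y 1.1 z 53.6 x -68 -56
-23 24 y 1.0 z 52.6 x -29 -15
-3 27 y 1.2 z 53.6 x -10 5
17 24 y 1.8 z 55.5 x 10 24
62 24 y 1.0 z 53.5 x 55 70
82 17 y -0.1 z 51.7 x 75 89
107 12 y 0.4 z 47.8 x 101 113
127 8 y 1.1 z 50.1 x 120 130
-78 11 y 0.7 z 53.2 x -77 -72
-63 25 y 1.4 z 53.9 x -70 -55
-23 21 y -0.4 z 54.2 x -30 -16
-3 22 y 1.7 z 53.3 x -10 4
17 20 y 0.6 z 54.2 x 11 23
62 20 y 0.3 z 54.2 x 56 68
82 10 y -0.4 z 51.8 x 76 88
107 23 y 0.4 z 50.2 x 100 114
127 17 y 0.3 z 49.4 x 122 133
[669.87300648 116.27149315 117.3331972 ] [669.20259    118.00667345  54.12626141]
[681.06347411 -51.94844718 117.15846416] [679.55571851 -51.61053246  53.99331384]
pot (array([518.3, 361.5]), array([ 57.1, 109.8]), np.float32(93.1)) [0.07234511 0.07952164 0.08424947]
pot (array([420.1, 363.8]), array([ 60.4, 112.8]), np.float32(95.4)) [0.07425805 0.08017345 0.08473697]
```

View pics/b1.png

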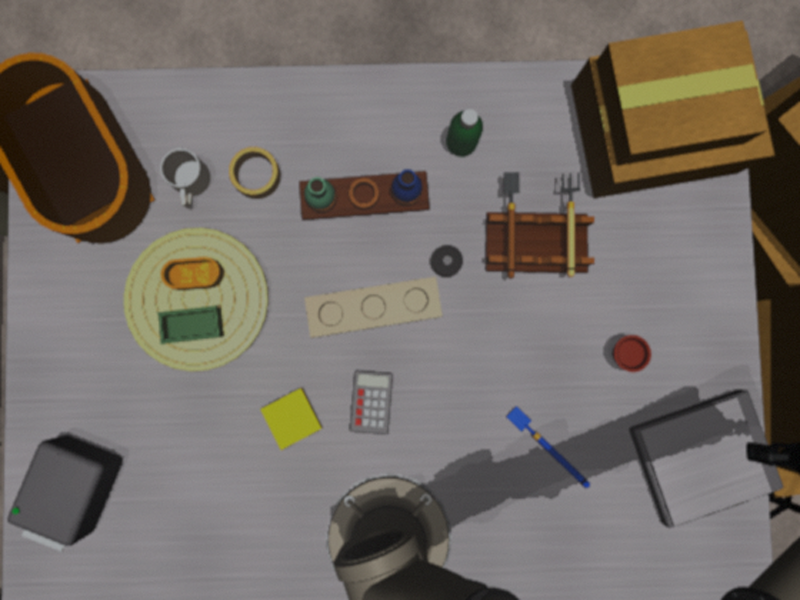

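View pics/b2.png

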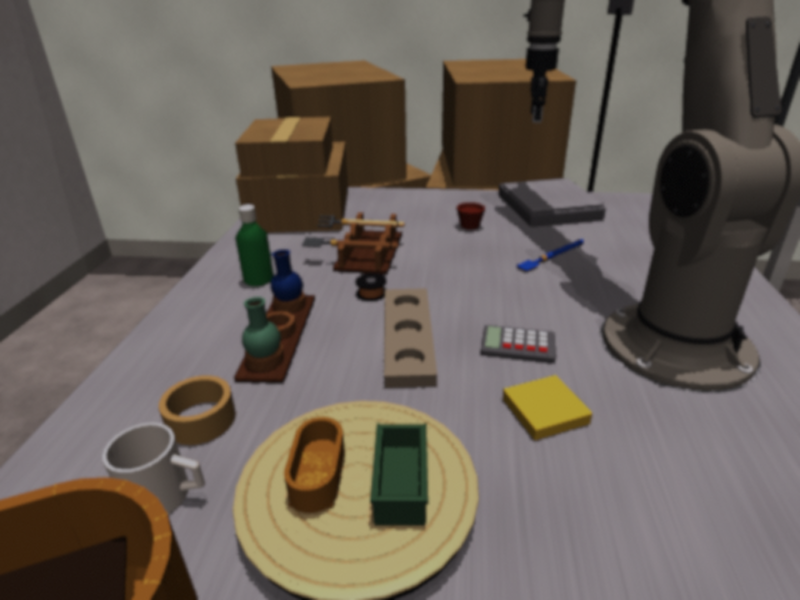

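The pictures show both pots standing on the mat at side pixels (315,465) and (400,473). The vases are upright in their rings at (262,340) and (287,285), the tools lie across the rest at (370,235), and the bystanders are in place.

```bash
python3 -c "
from bench import r
print(r.hand_in())"
```

```text
the job is handed in; nothing more can be done
None
```

The job is done and handed in at about 52 s on the robot's clock, in the order asked. Only vase_a (green), vase_b (blue), the rake and the brown spatula were there this time; vase_c and the scoop were absent.

- **Pots:** the ochre and green pots stand upright on the mat, about 98 mm apart centre to centre.
- **Vases:** the green vase is in ring 2 and the blue vase in ring 0. Both stand upright, with lip and belly centres within 2 mm of each other sideways and belly height about 54 mm.
- **Tools:** the rake lies level in notch pair 0 and the spatula in notch pair 2. Each handle's middle is within about 3 mm of midway between the rails.

The last top and side views show the bystanders and the blue look-alike spatula where they were, and the gripper clear of everything. No check failed. The only disagreement was the rake and spatula nets sometimes reporting the vase stand or tool rest as a tool; I discarded those after comparing with the pictures. I saw neither a knocked tool nor a slackened grip during the run.

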